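# Clamp a heat sink onto a processor with a swing-bar screw fixture

## Task

Clamp the finned heat sink down on the circuit board in the red-barred clamping fixture: with the bar swung well clear, set the heat sink gently on the processor, centred and with its fins running along the length of the board. Swing the bar shut until it clicks home under the stud, then turn the T-handle clockwise until rising resistance shows that the pad has the heat sink clamped firmly, without wrenching it down, and let go. Leave the other things on the bench as they are.

Things in the scene. Friction and masses are not known exactly. Their poses are not given: they have to be found in the camera images.
- heat_sink_center (a point): heat sink: bare aluminium block with nine upright fins, 80 (its x) x 60 (its y) x 36 mm (z), 0.2 to 0.31 kg, loose on the bench, base down. The point is its centre, 18 mm above its underside. The fins run along its x. Grip it across its 60 mm width.
- processor_top (a point): middle of the processor's top face (bright 38 mm square lid) on the green circuit board (140 x 110 mm) of the fixture, 33 mm above the bench, 7 mm above the board. The heat sink is to stand on it, its x parallel to this x, either way round. x runs along the board and the shut bar, from the latch tower (-x, near the robot) to the hinge post (+x); z up.
- fixture: the bolted-down fixture; origin on the bench under processor_top, same axes. Aluminium base 250 x 150 x 12 mm. Hinge post at x = +85 mm, 13 mm radius, 116 mm tall. Latch tower x = -75 to -125 mm, 36 mm wide, 84 mm tall, with a headed stud at x = -85 mm, 118 mm tall. Within 45 mm of the middle in x the board carries only flat parts up to 4 mm high; at its ends parts up to 12 mm.
- bar_hinge (a point): on the upright hinge axis of the clamp bar, 85 mm along +x from processor_top, 101 mm above the bench; axes parallel to those of processor_top. At bar angle a the direction from the hinge to the knob is (-cos a, sin a) in these x, y. The bar is 28 mm wide, its underside 94 mm and its top 108 mm above the bench.
- clamp_bar (a joint): angle of the red clamp bar, rad: 0 = shut over the processor, its slotted end round the headed stud, against its stop; grows as it swings level to the fixture's +y side; 1.85 = open stop. It stays where left. A spring-ball detent meets its ridge at 0.08, passes the top at 0.03 (a few newtons at the knob), then holds it shut. Below about 1.5 the bar or its T-handle obstructs a gripper at the processor.
- bar_knob (a point): black upright cylindrical knob, 20 mm diameter, top 152 mm above the bench, on the free end of the clamp bar 203 mm from the hinge axis; the point is on its axis at gripping height, 132 mm above the bench, 24 mm above the bar's top. Moving the knob round the hinge swings the bar.
- t_handle_grip (a point): centre of the T-handle's cross-bar: steel, 82 mm long (its x), 14 mm wide (its y), 14 mm high, black ends, on top of the upright clamp screw, which stands in the bar 85 mm from the hinge axis. z up; 158 mm above the bench with the screw far back. Below it a 12 mm spindle, clear down to a brass bush (28 mm diameter, top 118 mm above the bench). It turns with its bar and lowers as it is turned clockwise.
- pad_face (a point): centre of the underside of the round rubber pad (36 mm diameter) at the foot of the clamp screw; it presses on the fins' top and does not turn. Clockwise turns of the T-handle (seen from above) lower it 12 mm a turn (1.91 mm a rad). The handle turns against a steady 0.2 Nm and stays where left; at the start the pad needs 1.4 to 2.5 rad to reach the heat sink.
- spindle: the sliding spindle with the pad at its foot; origin on the screw axis 18.5 mm above the pad's face. Once the pad presses, each further rad of T-handle adds about 95 N of clamping force and 0.18 Nm of resistance. Firmly clamped: resistance risen by 0.1 to 0.2 Nm over the free 0.2 Nm (50 to 105 N); badly overtightened: risen by over 0.45 Nm.
- heat_sink: the heat sink as a body; origin at the centre of its underside, axes as at its centre.
- transformer: bystander: transformer with grey iron core and copper-coloured winding, 66 x 52 x 56 mm tall; origin under its middle.
- power_module: bystander: black power module with green terminals, 106 x 60 x 38 mm; origin under its middle.
- cleaner_bottle: bystander: upright clear bottle with blue cap, 56 mm diameter, 150 mm tall; origin under its middle.
- solder_reel: bystander: blue reel of solder standing flat, 64 mm diameter, 46 mm tall; origin under its middle.
- multimeter: bystander: red hand multimeter lying on its back, 88 x 182 x 48 mm; origin under its middle.
- screwdriver: bystander: screwdriver, 190 mm long, lying on the bench along its x; origin under its middle.
- parts_box: bystander: white divided box of small parts, open on top, 110 x 160 x 38 mm; origin under its middle.

How it is judged:
On the way, in this order (a step that is already met when the one before it is completed fails the run):
1. the heat sink stands on the processor, centred, fins along the board, let go, with the bar still open (horizontal distance between heat_sink_center and processor_top below 0.008 m and angle between the x axis of heat_sink_center and the x axis of processor_top, either way round below 0.12 rad and angle between heat_sink_center's own z axis and vertical below 0.05 rad and z of heat_sink_center in the frame of processor_top between 0.013 and 0.022 m and contact force between the fingers and heat_sink below 0.2 N and value of joint clamp_bar above 0.3 rad), for 0.2 s.
2. the bar is shut in its detent over the heat sink, the pad not yet pressing (value of joint clamp_bar below 0.03 rad and contact force between spindle and heat_sink below 5 N and horizontal distance between heat_sink_center and processor_top below 0.008 m and angle between the x axis of heat_sink_center and the x axis of processor_top, either way round below 0.12 rad and angle between heat_sink_center's own z axis and vertical below 0.05 rad and z of heat_sink_center in the frame of processor_top between 0.013 and 0.022 m), for 0.1 s.
3. the pad is screwed down on the heat sink (value of joint clamp_bar below 0.03 rad and contact force between spindle and heat_sink above 30 N and horizontal distance between heat_sink_center and processor_top below 0.008 m and angle between the x axis of heat_sink_center and the x axis of processor_top, either way round below 0.12 rad and angle between heat_sink_center's own z axis and vertical below 0.05 rad and z of heat_sink_center in the frame of processor_top between 0.013 and 0.022 m), for 0.2 s.
At the end, for the whole second after the job is handed in: heat sink flat on the processor (tilt under 0.05 rad), centred within 8 mm, fins within 0.12 rad of the board's length; bar shut in its detent (within 0.03 rad of its stop); pad pressing the heat sink with at least 30 N; all at rest and released (all of step 3 and linear speed of heat_sink below 0.01 m/s); the robot touches nothing.
It fails at once if the screw is wrenched down (more than 250 N on the heat sink) (contact force between spindle and heat_sink above 250 N).
It fails at once if the heat sink is dropped or rammed on the board (over 60 N before the pad presses) (contact force between heat_sink and fixture above 60 N and contact force between spindle and heat_sink below 1 N).
It fails at once if another thing on the bench is shifted by more than 20 mm or tipped (distance of any of transformer, power_module, cleaner_bottle, solder_reel, multimeter, screwdriver, parts_box from where it was at the start of the episode above 0.02 m or angle between cleaner_bottle's own z axis and vertical above 0.3 rad).
It also fails if it takes over 72 s, if anything falls off the work surface, if the arm or the gripper's body presses on something with over 40 N, if the wrist force passes 120 N, or if a joint passes its speed limit or range.

## Robot

A 6-joint arm with a two-finger parallel gripper is mounted at the origin on the work surface. World frame = base frame: x ahead of the robot, y to its left, z up, the work surface at z = 0. Lengths are in m, angles in rad, forces in N, time in s.
With the tool pointing down it reaches from about 0.4 to 0.825 m from the base axis. Payload 7 kg.
Tool frame: the origin (TCP) lies between the finger pads; the fingertips stand 19 mm ahead of it and the grasp point (between the pads) is the TCP; z points along the fingers, y is the line along which they close (so a half turn about z gives the same grasp; the last joint's range is limited). The gripper opens to 88 mm and grips with 3 to 60 N. Pads are 19 mm wide; open, the fingers measure 130 mm over their backs; the gripper's body (78 mm by 193 mm) begins 47 mm behind the grasp point.
Start: joints at [-0.868, 0.359, 0.012, 0, -1.224, -0.288], TCP at [0.272, -0.618, 0.246] pointing down, gripper open.
Joint ranges: [-3.07, 3.07], [-1.43, 2.12], [-1.02, 1.25], [-3.03, 1.67], [-3.05, -0], [-3.03, 3.03]. Speed limits (rad/s): [2.39, 2.39, 3.01, 3.14, 3.14, 3.14].

## Interface

Orientations are given as a unit quaternion [w, x, y, z].
In Python, from rig import robot gives the robot as it stands.
- The arm moves only by the shell command python3 -m crank 'ROWS' [FORCE]. ROWS is JSON, a list of rows, each an object with "dp": the shift along the tool's x, y, z normalised to -1 to 1, where 1 is 250 mm, a list of three; "turn": the turn, a rotation vector about the tool's x, y, z normalised to -1 to 1, where 1 is 90 degrees, a list of three; "jaw": the opening, from -1 (shut) to 1 (fully open). A call has 1 to 20 rows; each row shifts and turns the commanded pose from where the row before left it, along the tool's axes as they then stand; what a row does not reach is not made up. A row lasts 1/10 s, in which the tool goes at most 50 mm and 8.59 degrees, less where a joint would pass 70% of its speed; a pose out of reach is approached as far as the arm can. A call with a number of a shift or a turn outside -1 to 1 is refused whole. A call with a gripper value outside its range is refused whole. The fingers move at their own pace and stop on an object; FORCE is the grip in N (left out, the last holds). Time passes only in rows, so rows that do not move let the fingers close. It gives the time, the measured TCP pose, the force, the opening and the grip force at its end, in the units of the state.
- robot.state(): the state, without advancing time (a new reading comes with each control period).
- robot.read_camera(name): name is "side" or "top"; returns a dict with "img" (480x640x3 uint8, blue, green, red), "range_z" (480x640 float32, m along the optical axis (not along the pixel's ray), 0 where there is no reading), "fx", "fy", "cx", "cy" (pixels), "R" (3x3) and "t" (3): a world point X has camera coordinates R X + t. Camera axes: x right, y down, z forward; pixel columns grow to the right and rows downward; lengths in m; the calibration is good to about 2 mm. A picture is of the moment at which its call begins.
- robot.hand_in(): hands the job in; it is judged then, once.
The state is a dict: "time_s": time; "joints": joint angles; "joint_velocities": joint speeds; "joint_efforts": joint torques, N m; "eef_pos": TCP position; "orientation": TCP orientation; "ft_force": force on the tool from outside, world axes, zero at the start; "moment": the same for the moment, N m; "gripper_width": finger opening in m; "grasp_force": force on a finger pad.
Only numpy, scipy, OpenCV 4.12 (cv2) and the standard library are available. Lean on these libraries where they do the work, as an engineer would, in place of code of your own. Each camera call takes 0.05 s, during which the arm holds its last target. There are 200 camera calls.

## Working session

There is one attempt and no reset: what is moved stays moved. The work goes in short steps, Python scripts to look and compute and a shell command to move; the robot and the scene stay as the last step left them, time stands still between calls to the robot, and variables do not carry over. Pictures are saved under pics/ and viewed, at most 10 in all, crops included, and the job is handed in when it is done.

```bash
ls; mkdir -p pics; python3 - <<'E'
from rig import robot
import cv2,numpy as np
s=robot.state()
print({k:np.round(v,3).tolist() for k,v in s.items()})
for n in("top","side"):
    c=robot.read_camera(n);cv2.imwrite(f"pics/{n}0.png",c["img"]);np.savez(f"{n}0.npz",**c)
    print(n,c["fx"],c["fy"],c["cx"],c["cy"],c["R"].round(3).tolist(),c["t"].round(3).tolist(),(c["range_z"]>0).mean())
E
```

```text
pics
{'time_s': 0.0, 'joints': [-0.868, 0.359, 0.011, -0.0, -1.224, -0.288], 'joint_velocities': [0.001, -0.001, 0.001, 0.001, -0.002, 0.0], 'joint_efforts': [-0.0, -58.272, 29.306, 6.997, 0.007, -0.0], 'eef_pos': [0.272, -0.617, 0.245], 'orientation': [-0.0, -0.206, 0.979, 0.001], 'ft_force': [-0.093, -0.529, -1.074], 'moment': [-0.017, 0.01, 0.037], 'grasp_force': 0.0, 'gripper_width': 0.088}
top 561.7628172800154 561.7628172800154 325.3275473726074 234.12352355196305 [[0.027, -1.0, 0.006], [-0.998, -0.027, -0.059], [0.059, -0.004, -0.998]] [-0.047, 0.568, 1.493] 0.995908203125
side 503.9609930363185 503.9609930363185 319.8788479705232 230.07962117744066 [[-0.992, -0.124, 0.016], [-0.099, 0.706, -0.701], [0.076, -0.697, -0.713]] [0.543, 0.154, 1.11] 0.9959114583333334
```

View pics/top0.png

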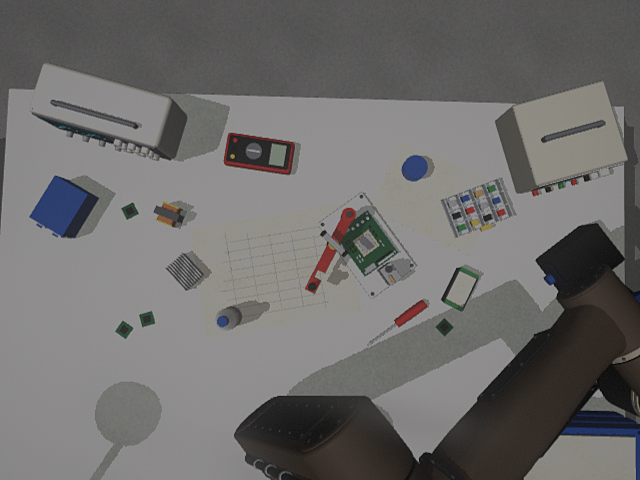

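View pics/side0.png

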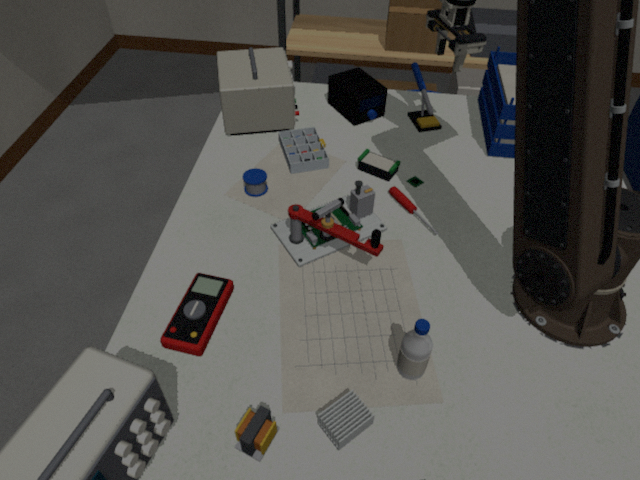

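Top view: heat sink at about (186,270), fixture around (365,243), bar hinge (348,214), knob (312,287), tower (400,272), bottle (228,318), transformer (170,213). The side view agrees: heat sink (345,417), knob (376,240), hinge (296,215).

```bash
cat > h.py <<'E'
import numpy as np,cv2
def cloud(c):
    v,u=np.mgrid[0:480,0:640];z=c["range_z"]
    P=np.stack([(u-c["cx"])/c["fx"]*z,(v-c["cy"])/c["fy"]*z,z],-1)
    W=(P-c["t"])@c["R"]; W[z==0]=np.nan
    return W
def proj(c,X):
    p=c["R"]@np.asarray(X)+c["t"]; return np.array([c["fx"]*p[0]/p[2]+c["cx"],c["fy"]*p[1]/p[2]+c["cy"]])
def ray(c,u,v,z):
    d=c["R"].T@np.array([(u-c["cx"])/c["fx"],(v-c["cy"])/c["fy"],1]);o=-c["R"].T@c["t"]
    return o+d*(z-o[2])/d[2]
def tri(cs,uvs):
    A=np.zeros((3,3));b=np.zeros(3)
    for c,(u,v) in zip(cs,uvs):
        d=c["R"].T@np.array([(u-c["cx"])/c["fx"],(v-c["cy"])/c["fy"],1]);d/=np.linalg.norm(d);o=-c["R"].T@c["t"]
        M=np.eye(3)-np.outer(d,d);A+=M;b+=M@o
    return np.linalg.solve(A,b)
def load(k="0"): return {n:dict(np.load(f"{n}{k}.npz")) for n in("top","side")}
E
python3 - <<'E'
from h import *
C=load();np.set_printoptions(precision=4,suppress=True)
t=C["top"];W=cloud(t)
for n,(u,v) in dict(hs=(186,270),hinge=(348,214),knob=(312,287),lid=(365,243),tower=(400,272),bench=(420,330)).items():print(n,W[v,u])
hc=W[270,186]
for n in C:
    W=cloud(C[n]);hsv=cv2.cvtColor(C[n]["img"],cv2.COLOR_BGR2HSV)
    near=np.linalg.norm(W[...,:2]-hc[:2],axis=-1)<.075
    m=near&(W[...,2]>.010)
    r=cv2.minAreaRect((W[m][:,:2]*1000).astype(np.float32));print(n,"hs",r,m.sum(),np.percentile(W[m][:,2],[5,50,95]))
    fx=cloud(t)[243,365]
    nf=np.linalg.norm(W[...,:2]-fx[:2],axis=-1)<.22
    red=nf&((hsv[...,0]<8)|(hsv[...,0]>172))&(hsv[...,1]>150)&(hsv[...,2]>60)&(W[...,2]>.08)
    r=cv2.minAreaRect((W[red][:,:2]*1000).astype(np.float32));print(" red",r,red.sum(),np.percentile(W[red][:,2],[5,50,95]))
    base=nf&(W[...,2]>.006)
    r=cv2.minAreaRect((W[nf&(W[...,2]>.008)&(W[...,2]<.05)&(~red)][:,:2]*1000).astype(np.float32));print(" base",r,cv2.boxPoints(r).tolist())
    tall=nf&(W[...,2]>.115);k,l,st,ce=cv2.connectedComponentsWithStats(tall.astype(np.uint8))
    for i in range(1,k):
        if st[i,4]>3:
            p=W[l==i];print("  tall",ce[i],st[i,4],p.mean(0),p[:,2].max(),[p.min(0),p.max(0)])
x=cv2.resize(C["top"]["img"][180:310,290:430],None,fx=5.4,fy=4.6*5.4/4.6*0.85,interpolation=cv2.INTER_CUBIC)
a=cv2.resize(C["top"]["img"][185:305,295:425],(400,369),interpolation=cv2.INTER_CUBIC)
b=cv2.resize(C["side"]["img"][170:270,260:400],(400,286),interpolation=cv2.INTER_CUBIC)
o=np.zeros((369,800,3),np.uint8);o[:,:400]=a;o[:286,400:]=b;cv2.imwrite("pics/crop1.png",cv2.convertScaleAbs(o,alpha=1.5))
E
```

```text
hs [0.463  0.3333 0.0346]
hinge [ 0.6154 -0.0875  0.1151]
knob [ 0.4313 -0.0027  0.1517]
lid [ 0.5471 -0.1381  0.0343]
tower [ 0.4727 -0.2356  0.0116]
bench [ 0.3182 -0.294   0.0001]
top hs ((458.759521484375, 340.7916259765625), (118.69184875488281, 86.15132904052734), 69.23775482177734) 737 [0.0131 0.0307 0.0401]
 red ((525.4475708007812, -46.01824188232422), (31.644603729248047, 231.6158447265625), 64.58699798583984) 565 [0.1029 0.108  0.1129]
 base ((548.6417236328125, -134.60189819335938), (423.9393005371094, 421.89794921875), 5.4131317138671875) [[317.7171630859375, 55.409854888916016], [357.517578125, -364.6065673828125], [779.5662841796875, -324.6136474609375], [739.765869140625, 95.40277099609375]]
  tall [348.7143 214.    ] 14 [ 0.6152 -0.0892  0.1183] 0.12338327941985179 [array([ 0.6101, -0.0926,  0.1151]), array([ 0.6204, -0.0848,  0.1234])]
  tall [333.4632 243.5584] 231 [ 0.5382 -0.052   0.156 ] 0.16787203944322532 [array([ 0.5085, -0.0856,  0.116 ]), array([ 0.5709, -0.0186,  0.1679])]
  tall [388.5714 269.0238] 42 [ 0.4799 -0.1921  0.1185] 0.12398356181038038 [array([
[... 637 characters left out ...]
496.3797607421875, -437.03173828125], [769.576171875, -233.47628784179688], [600.047607421875, -5.94805908203125]]
  tall [358.1613 183.1613] 31 [ 0.4818 -0.1903  0.118 ] 0.12085190153201486 [array([ 0.4749, -0.1994,  0.1153]), array([ 0.4896, -0.1812,  0.1209])]
  tall [327.0785 212.1873] 395 [ 0.5404 -0.0482  0.1486] 0.16474230879188823 [array([ 0.509 , -0.0841,  0.115 ]), array([ 0.5722, -0.0156,  0.1647])]
  tall [294.6667 207.5333] 15 [ 0.6176 -0.0871  0.1163] 0.11738056127124513 [array([ 0.612 , -0.0916,  0.1151]), array([ 0.6235, -0.082 ,  0.1174])]
  tall [375.1 237.8] 150 [0.4344 0.004  0.1387] 0.15501274657525488 [array([ 0.4243, -0.0102,  0.1168]), array([0.444 , 0.0104, 0.155 ])]
```

View pics/crop1.png

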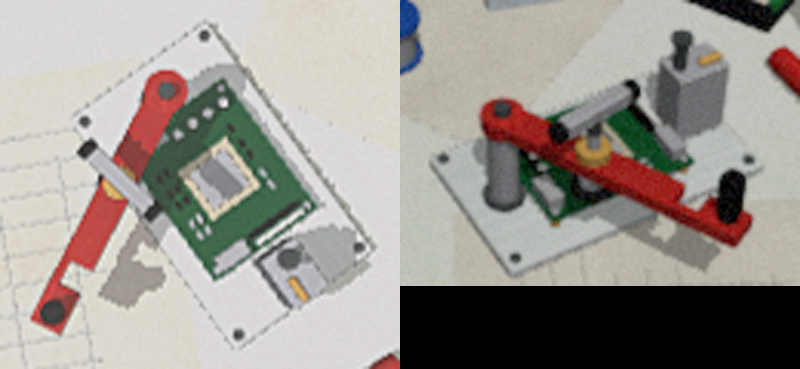

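The crop shows the hinge at left-panel (165,90), stud (290,258), lid (218,180), knob (52,312) and a T-handle slanting from (85,148) to (155,215). The bar stands at about 1.09 rad, so it has to be opened further first. I'll refine the measurements and set up the conversion helper.

```bash
cat >> h.py <<'E'
def pose():
    from rig import robot
    s=robot.state();from scipy.spatial.transform import Rotation as Ro
    w,x,y,z=s["orientation"];return s,np.array(s["eef_pos"]),Ro.from_quat([x,y,z,w]).as_matrix()
def go(X,yaw):
    s,p,R=pose();cur=np.arctan2(R[1,1],R[0,1]);d=(yaw-cur+np.pi)%(2*np.pi)-np.pi
    x=np.array([np.cos(yaw+np.pi/2),np.sin(yaw+np.pi/2),0]);y=np.array([np.cos(yaw),np.sin(yaw),0])
    e=np.asarray(X)-p
    print("t",s["time_s"],"p",p.round(4),"yaw %.3f tilt %.4f"%(cur,np.arccos(-R[2,2])),"| turn z %.4f"%(-d/(np.pi/2)),"then dp",(np.array([e@x,e@y,-e[2]])/.25).round(4),"F",np.round(s["ft_force"],1),"M",np.round(s["moment"],3),"w %.4f g %.1f"%(s["gripper_width"],s["grasp_force"]))
E
python3 - <<'E'
from h import *
C=load();np.set_printoptions(precision=4,suppress=True)
ce={}
for n,roi in dict(top=(150,240,230,310),side=(305,380,385,455)).items():
    c=C[n];W=cloud(c);a,b,x,y=roi
    m=np.zeros((480,640),np.uint8);m[x:y,a:b]=(W[x:y,a:b,2]>.027)
    k,l,st,cc=cv2.connectedComponentsWithStats(m);i=1+st[1:,4].argmax();P=W[l==i]
    print(n,"hs top",cv2.minAreaRect((P[:,:2]*1000).astype(np.float32)),P.mean(0),st[i])
    # lid
    hsv=cv2.cvtColor(c["img"],cv2.COLOR_BGR2HSV)
    g=((hsv[...,0]>45)&(hsv[...,0]<85)&(hsv[...,1]>90)&(np.linalg.norm(W[...,:2]-[.5486,-.1397],axis=-1)<.12)&(W[...,2]<.05)).astype(np.uint8)
    print(" board",cv2.minAreaRect((W[g>0][:,:2]*1000).astype(np.float32)),g.sum(),np.median(W[g>0][:,2]))
    # lid: points at 33mm-ish, within 30mm, bright low sat
    d=np.linalg.norm(W[...,:2]-[.5486,-.1397],axis=-1)<.03
    q=d&(hsv[...,1]<45)&(W[...,2]<.05); print(" lid",cv2.minAreaRect((W[q][:,:2]*1000).astype(np.float32)),np.median(W[q],0),q.sum())
    # fin direction
    if n=="top":
        gr=cv2.cvtColor(c["img"],cv2.COLOR_BGR2GRAY).astype(float)
o=cv2.resize(C["top"]["img"][220:345,145:270],(500,500),interpolation=cv2.INTER_CUBIC);cv2.imwrite("pics/crop2.png",cv2.convertScaleAbs(o,alpha=1.5))
go([.433,-.001,.24],1.132)
E
```

```text
top hs top ((458.7811584472656, 340.68621826171875), (80.53022766113281, 62.27357482910156), 44.69114685058594) [0.4579 0.341  0.0346] [165 254  38  37 448]
 board ((548.5432739257812, -140.34347534179688), (135.64859008789062, 107.21187591552734), 36.721675872802734) 609 0.025908953564244035
 lid ((548.5872192382812, -141.08230590820312), (52.624534606933594, 52.81037521362305), 36.30647659301758) [ 0.548  -0.1396  0.0316] 336
side hs top ((460.56549072265625, 340.7926330566406), (80.78862762451172, 61.630638122558594), 44.2612190246582) [0.4609 0.3422 0.0336] [ 317  390   57   55 1227]
 board ((548.9175415039062, -141.75384521484375), (139.8219451904297, 110.51428985595703), 36.82843017578125) 384 0.026044481996905997
 lid ((535.9012451171875, -154.1922607421875), (23.564868927001953, 41.199459075927734), 69.86546325683594) [ 0.5322 -0.1523  0.0307] 34
t 0.1 p [ 0.2718 -0.6174  0.2447] yaw 1.985 tilt 0.0015 | turn z 0.5433 then dp [0.464  2.5059 0.0189] F [-0.2  0.   0. ] M [ 0.015  0.05  -0.025] w 0.0874 g 0.0
```

View pics/crop2.png

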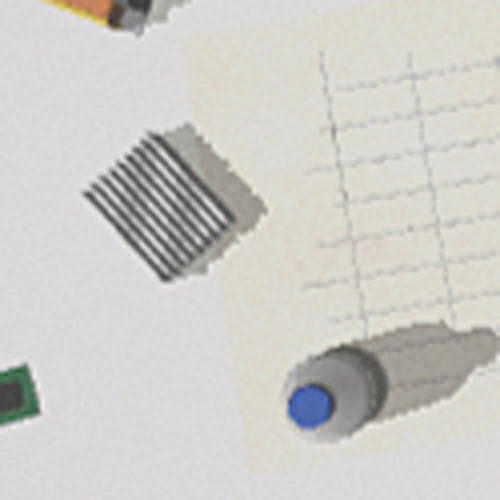

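Crop 2: fins run from upper-left to lower-right (yaw about 0.777 rad). The heat sink centre is about (0.4597, 0.3407) in both views, with its top at 36 mm. The bottle at (325,395) is clear of it. The processor is at about (0.5487, -0.140), yaw 0.645. Now I'll move over the knob.

```bash
python3 -m crank '[{"dp":[0,0,0],"turn":[0,0,0.0906],"jaw":1},{"dp":[0,0,0],"turn":[0,0,0.0906],"jaw":1},{"dp":[0,0,0],"turn":[0,0,0.0906],"jaw":1},{"dp":[0,0,0],"turn":[0,0,0.0906],"jaw":1},{"dp":[0,0,0],"turn":[0,0,0.0906],"jaw":1},{"dp":[0,0,0],"turn":[0,0,0.0906],"jaw":1},{"dp":[0.036,0.193,0],"turn":[0,0,0],"jaw":1},{"dp":[0.036,0.193,0],"turn":[0,0,0],"jaw":1},{"dp":[0.036,0.193,0],"turn":[0,0,0],"jaw":1},{"dp":[0.036,0.193,0],"turn":[0,0,0],"jaw":1},{"dp":[0.036,0.193,0],"turn":[0,0,0],"jaw":1},{"dp":[0.036,0.193,0],"turn":[0,0,0],"jaw":1},{"dp":[0.036,0.193,0],"turn":[0,0,0],"jaw":1},{"dp":[0.036,0.193,0],"turn":[0,0,0],"jaw":1},{"dp":[0.036,0.193,0],"turn":[0,0,0],"jaw":1},{"dp":[0.036,0.193,0],"turn":[0,0,0],"jaw":1},{"dp":[0.036,0.193,0],"turn":[0,0,0],"jaw":1},{"dp":[0.036,0.193,0],"turn":[0,0,0],"jaw":1},{"dp":[0.036,0.193,0],"turn":[0,0,0],"jaw":1}]' 10; python3 -c "
from h import *
go([.433,-.001,.132],1.132)
print(pose()[0]['joints'])"
```

```text
time_s: 2.0
eef_pos: [0.4325, 0.0018, 0.2458]
orientation: [0.0, 0.218, 0.976, 0.0]
ft_force: [1.9, -0.8, 0.2]
gripper_width: 0.0874
grasp_force: 0.0
t 2.0 p [0.4325 0.0018 0.2458] yaw 1.132 tilt 0.0007 | turn z 0.0001 then dp [-0.0064 -0.0094  0.455 ] F [ 1.9 -0.8  0.2] M [-0.197 -0.208 -0.009] w 0.0874 g 0.0
[ 4.63537170e-01 -5.53610077e-02 -4.88699264e-01 -5.56981397e-05
 -1.13675286e+00 -2.47296142e+00]
```

```bash
python3 -m crank '[{"dp":[-0.006,-0.009,0.15],"turn":[0,0,0],"jaw":1},{"dp":[0,0,0.15],"turn":[0,0,0],"jaw":0},{"dp":[0,0,0.1],"turn":[0,0,0],"jaw":0},{"dp":[0,0,0.055],"turn":[0,0,0],"jaw":0},{"dp":[0,0,0],"turn":[0,0,0],"jaw":-1},{"dp":[0,0,0],"turn":[0,0,0],"jaw":-1},{"dp":[0,0,0],"turn":[0,0,0],"jaw":-1},{"dp":[0,0,0],"turn":[0,0,0],"jaw":-1},{"dp":[0,0,0],"turn":[0,0,0],"jaw":-1},{"dp":[0,0,0],"turn":[0,0,0],"jaw":-1}]' 10; python3 - <<'E'
from h import *
s,p,R=pose()
H=np.array([.6164,-.0882]);yb=.645;k=p[:2]-H
a=np.pi-((np.arctan2(k[1],k[0])-yb)%(2*np.pi));print("a",a,np.hypot(*k))
for b in np.linspace(a,1.76,6)[1:]:
    th=np.pi-b+yb; X=H+.203*np.array([np.cos(th),np.sin(th)]);print(b);go([*X,.132],1.132)
E
```

```text
time_s: 3.0
eef_pos: [0.4333, -0.0029, 0.1322]
orientation: [0.0, 0.218, 0.976, 0.0]
ft_force: [1.0, -0.6, -0.4]
gripper_width: 0.0214
grasp_force: 0.0
a 1.0809281511061104 0.201963145420874
1.2167425208848883
t 3.0 p [ 0.4333 -0.0029  0.1322] yaw 1.132 tilt 0.0009 | turn z -0.0003 then dp [-0.003  0.11   0.001] F [ 1.  -0.6 -0.4] M [-0.06  -0.042  0.045] w 0.0214 g 0.0
1.3525568906636662
t 3.0 p [ 0.4333 -0.0029  0.1322] yaw 1.132 tilt 0.0009 | turn z -0.0003 then dp [-0.025   0.2179  0.001 ] F [ 1.  -0.6 -0.4] M [-0.06  -0.042  0.045] w 0.0214 g 0.0
1.4883712604424442
t 3.0 p [ 0.4333 -0.0029  0.1322] yaw 1.132 tilt 0.0009 | turn z -0.0003 then dp [-0.0614  0.3219  0.001 ] F [ 1.  -0.6 -0.4] M [-0.06  -0.042  0.045] w 0.0214 g 0.0
1.624185630221222
t 3.0 p [ 0.4333 -0.0029  0.1322] yaw 1.132 tilt 0.0009 | turn z -0.0003 then dp [-0.1116  0.4201  0.001 ] F [ 1.  -0.6 -0.4] M [-0.06  -0.042  0.045] w 0.0214 g 0.0
1.76
t 3.0 p [ 0.4333 -0.0029  0.1322] yaw 1.132 tilt 0.0009 | turn z -0.0003 then dp [-0.1745  0.5105  0.001 ] F [ 1.  -0.6 -0.4] M [-0.06  -0.042  0.045] w 0.0214 g 0.0
```

```bash
python3 -m crank '[{"dp":[0,0,0],"turn":[0,0,0],"jaw":-1},{"dp":[0,0,0],"turn":[0,0,0],"jaw":-1},{"dp":[0,0.055,0],"turn":[0,0,0],"jaw":-1},{"dp":[-0.003,0.055,0],"turn":[0,0,0],"jaw":-1},{"dp":[-0.009,0.054,0],"turn":[0,0,0],"jaw":-1},{"dp":[-0.013,0.054,0],"turn":[0,0,0],"jaw":-1},{"dp":[-0.016,0.053,0],"turn":[0,0,0],"jaw":-1},{"dp":[-0.02,0.051,0],"turn":[0,0,0],"jaw":-1},{"dp":[-0.023,0.05,0],"turn":[0,0,0],"jaw":-1},{"dp":[-0.027,0.048,0],"turn":[0,0,0],"jaw":-1},{"dp":[-0.03,0.046,0],"turn":[0,0,0],"jaw":-1},{"dp":[-0.033,0.044,0],"turn":[0,0,0],"jaw":-1},{"dp":[0,0,0],"turn":[0,0,0],"jaw":-1}]' 10; python3 - <<'E'
from h import *
s,p,R=pose()
H=np.array([.6164,-.0882]);yb=.645;k=p[:2]-H
a=np.pi-((np.arctan2(k[1],k[0])-yb)%(2*np.pi));print("a",a,np.hypot(*k),s["joints"][5],s["joints"][0])
go([.4597,.3407,.24],.777+np.pi/2)
E
```

```text
time_s: 4.3
eef_pos: [0.5284, 0.0949, 0.1314]
orientation: [0.0, 0.218, 0.976, 0.0]
ft_force: [-0.9, 1.1, 2.9]
gripper_width: 0.0192
grasp_force: 10.0
a 1.7680800813290953 0.2031737480016079 -2.552865306372085 0.543099848397922
t 4.3 p [0.5284 0.0949 0.1314] yaw 1.132 tilt 0.0003 | turn z -0.7741 then dp [-0.4932  0.8937 -0.4345] F [-0.9  1.1  2.9] M [ 0.541  0.35  -0.013] w 0.0192 g 10.0
```

```bash
python3 -m crank '[{"dp":[0,0,0],"turn":[0,0,0],"jaw":0.2},{"dp":[0,0,0],"turn":[0,0,0],"jaw":0.2},{"dp":[0,0,0],"turn":[0,0,0],"jaw":0.2},{"dp":[0,0,-0.145],"turn":[0,0,0],"jaw":1},{"dp":[0,0,-0.145],"turn":[0,0,0],"jaw":1},{"dp":[0,0,-0.145],"turn":[0,0,0],"jaw":1},{"dp":[0,0,0],"turn":[0,0,-0.086],"jaw":1},{"dp":[0,0,0],"turn":[0,0,-0.086],"jaw":1},{"dp":[0,0,0],"turn":[0,0,-0.086],"jaw":1},{"dp":[0,0,0],"turn":[0,0,-0.086],"jaw":1},{"dp":[0,0,0],"turn":[0,0,-0.086],"jaw":1},{"dp":[0,0,0],"turn":[0,0,-0.086],"jaw":1},{"dp":[0,0,0],"turn":[0,0,-0.086],"jaw":1},{"dp":[0,0,0],"turn":[0,0,-0.086],"jaw":1},{"dp":[0,0,0],"turn":[0,0,-0.086],"jaw":1}]'; python3 -m crank '[{"dp":[-0.082,0.149,0],"turn":[0,0,0],"jaw":1},{"dp":[-0.082,0.149,0],"turn":[0,0,0],"jaw":1},{"dp":[-0.082,0.149,0],"turn":[0,0,0],"jaw":1},{"dp":[-0.082,0.149,0],"turn":[0,0,0],"jaw":1},{"dp":[-0.082,0.149,0],"turn":[0,0,0],"jaw":1},{"dp":[-0.082,0.149,0],"turn":[0,0,0],"jaw":1},{"dp":[0,0,0],"turn":[0,0,0],"jaw":1}]'; python3 -c "
from h import *
go([.4597,.3407,.029],.777+np.pi/2)"
```

```text
time_s: 5.8
eef_pos: [0.5264, 0.0937, 0.2407]
orientation: [0.0, -0.381, 0.924, 0.0]
ft_force: [0.5, -0.3, -0.6]
gripper_width: 0.0878
grasp_force: 0.0
time_s: 6.5
eef_pos: [0.4565, 0.3433, 0.2404]
orientation: [0.0, -0.38, 0.925, 0.0]
ft_force: [-0.4, -1.1, -0.3]
gripper_width: 0.0878
grasp_force: 0.0
t 6.5 p [0.4565 0.3433 0.2404] yaw 2.351 tilt 0.0007 | turn z 0.0021 then dp [-0.0017 -0.0163  0.8455] F [-0.4 -1.1 -0.3] M [-0.038  0.042  0.012] w 0.0878 g 0.0
```

```bash
python3 -m crank '[{"dp":[-0.0017,-0.0163,0.18],"turn":[0,0,0.002],"jaw":1},{"dp":[0,0,0.19],"turn":[0,0,0],"jaw":1},{"dp":[0,0,0.18],"turn":[0,0,0],"jaw":1},{"dp":[0,0,0.15],"turn":[0,0,0],"jaw":1},{"dp":[0,0,0.1],"turn":[0,0,0],"jaw":1},{"dp":[0,0,0.0455],"turn":[0,0,0],"jaw":1},{"dp":[0,0,0],"turn":[0,0,0],"jaw":0},{"dp":[0,0,0],"turn":[0,0,0],"jaw":0},{"dp":[0,0,0],"turn":[0,0,0],"jaw":0},{"dp":[0,0,0],"turn":[0,0,0],"jaw":0},{"dp":[0,0,0],"turn":[0,0,0],"jaw":0},{"dp":[0,0,0],"turn":[0,0,0],"jaw":0}]' 25; python3 -c "
from h import *
go([.4597,.3407,.25],.777+np.pi/2)"
```

```text
time_s: 7.7
eef_pos: [0.4615, 0.338, 0.0307]
orientation: [0.001, -0.377, 0.926, 0.001]
ft_force: [-2.7, 1.0, 7.1]
gripper_width: 0.06
grasp_force: 25.0
t 7.7 p [0.4615 0.338  0.0307] yaw 2.345 tilt 0.0029 | turn z -0.0020 then dp [-0.0023  0.0128 -0.877 ] F [-2.7  1.   7.1] M [ 0.41   0.948 -0.062] w 0.0600 g 25.0
```

```bash
python3 -m crank '[{"dp":[0,0,-0.05],"turn":[0,0,0],"jaw":0},{"dp":[0,0,-0.15],"turn":[0,0,0],"jaw":0},{"dp":[0,0,-0.18],"turn":[0,0,0],"jaw":0},{"dp":[0,0,-0.18],"turn":[0,0,0],"jaw":0},{"dp":[0,0,-0.18],"turn":[0,0,0],"jaw":0},{"dp":[0,0,-0.1],"turn":[0,0,0],"jaw":0},{"dp":[0,0,0],"turn":[0,0,0.082],"jaw":0},{"dp":[0,0,0],"turn":[0,0,0],"jaw":0}]' 25; python3 -c "
from h import *
go([.5487,-.140,.25],.645+np.pi/2)"
```

```text
time_s: 8.5
eef_pos: [0.4607, 0.3368, 0.2408]
orientation: [0.001, -0.316, 0.949, 0.001]
ft_force: [-0.1, -0.8, -2.5]
gripper_width: 0.0597
grasp_force: 25.0
t 8.5 p [0.4607 0.3368 0.2408] yaw 2.213 tilt 0.0020 | turn z -0.0017 then dp [ 0.8652 -1.7356 -0.0369] F [-0.1 -0.8 -2.5] M [-0.023  0.012 -0.032] w 0.0597 g 25.0
```

```bash
python3 -m crank '[{"dp":[0.04,-0.08,-0.02],"turn":[0,0,0],"jaw":0},{"dp":[0.08,-0.16,-0.017],"turn":[0,0,0],"jaw":0},{"dp":[0.085,-0.17,0],"turn":[0,0,0],"jaw":0},{"dp":[0.085,-0.17,0],"turn":[0,0,0],"jaw":0},{"dp":[0.085,-0.17,0],"turn":[0,0,0],"jaw":0},{"dp":[0.085,-0.17,0],"turn":[0,0,0],"jaw":0},{"dp":[0.085,-0.17,0],"turn":[0,0,0],"jaw":0},{"dp":[0.085,-0.17,0],"turn":[0,0,0],"jaw":0},{"dp":[0.085,-0.17,0],"turn":[0,0,0],"jaw":0},{"dp":[0.075,-0.15,0],"turn":[0,0,0],"jaw":0},{"dp":[0.05,-0.1,0],"turn":[0,0,0],"jaw":0},{"dp":[0.025,-0.05,0],"turn":[0,0,0],"jaw":0},{"dp":[0,0,0],"turn":[0,0,0],"jaw":0},{"dp":[0,0,0],"turn":[0,0,0],"jaw":0}]' 25; python3 - <<'E'
from h import *
from rig import robot
go([.5487,-.140,.1],.645+np.pi/2)
for n in("top","side"):
    c=robot.read_camera(n);np.savez(f"{n}1.npz",**c)
C=load("1")
W=cloud(C["side"]);p=pose()[1]
d=np.linalg.norm(W[...,:2]-p[:2],axis=-1)<.09
np.set_printoptions(precision=4,suppress=True)
a=C["top"]["img"][150:350,250:470];b=C["side"]["img"][100:300,220:440]
cv2.imwrite("pics/crop3.png",cv2.convertScaleAbs(np.hstack([cv2.resize(a,(400,364)),cv2.resize(b,(400,364))]),alpha=1.5))
E
```

```text
time_s: 9.9
eef_pos: [0.5474, -0.1386, 0.2479]
orientation: [-0.001, -0.317, 0.948, 0.0]
ft_force: [1.0, -0.2, -2.0]
gripper_width: 0.0601
grasp_force: 25.0
t 9.9 p [ 0.5474 -0.1386  0.2479] yaw 2.216 tilt 0.0013 | turn z 0.0002 then dp [-0.0008 -0.0075  0.5918] F [ 1.  -0.2 -2. ] M [0.038 0.053 0.032] w 0.0601 g 25.0
```

View pics/crop3.png

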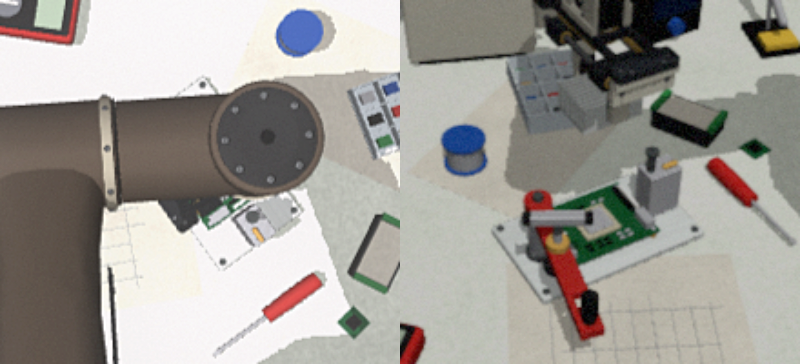

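In the right panel the bar is open and clear, the lid is at (600,222), and the heat sink is level in the gripper at (600,95). Descending.

```bash
python3 -m crank '[{"dp":[0.0015,-0.0075,0.05],"turn":[0,0,0],"jaw":0},{"dp":[0,0,0.14],"turn":[0,0,0],"jaw":0},{"dp":[0,0,0.15],"turn":[0,0,0],"jaw":0},{"dp":[0,0,0.14],"turn":[0,0,0],"jaw":0},{"dp":[0,0,0.1],"turn":[0,0,0],"jaw":0},{"dp":[0,0,0.06],"turn":[0,0,0],"jaw":0},{"dp":[0,0,0.04],"turn":[0,0,0],"jaw":0},{"dp":[0,0,0],"turn":[0,0,0],"jaw":0},{"dp":[0,0,0],"turn":[0,0,0],"jaw":0}]' 25; python3 - <<'E'
from h import *
go([.5487,-.140,.0637],.645+np.pi/2)
E
```

```text
time_s: 10.9
eef_pos: [0.5493, -0.1401, 0.0788]
orientation: [0.0, -0.317, 0.948, -0.0]
ft_force: [-0.1, -0.3, -1.1]
gripper_width: 0.0596
grasp_force: 25.0
t 10.9 p [ 0.5493 -0.1401  0.0788] yaw 2.216 tilt 0.0005 | turn z 0.0004 then dp [0.0017 0.0018 0.0604] F [-0.1 -0.3 -1.1] M [ 0.02  -0.1    0.042] w 0.0596 g 25.0
```

```bash
python3 -m crank '[{"dp":[0.003,0.001,0.02],"turn":[0,0,0],"jaw":0},{"dp":[0,0,0.016],"turn":[0,0,0],"jaw":0},{"dp":[0,0,0.01],"turn":[0,0,0],"jaw":0},{"dp":[0,0,0.004],"turn":[0,0,0],"jaw":0},{"dp":[0,0,0.004],"turn":[0,0,0],"jaw":0},{"dp":[0,0,0],"turn":[0,0,0],"jaw":0},{"dp":[0,0,0],"turn":[0,0,0],"jaw":0}]' 25; python3 - <<'E'
from h import *
go([.5487,-.140,.0637],.645+np.pi/2)
E
```

```text
time_s: 11.6
eef_pos: [0.5482, -0.1406, 0.065]
orientation: [0.0, -0.317, 0.948, -0.0]
ft_force: [0.6, -0.2, -3.1]
gripper_width: 0.0598
grasp_force: 25.0
t 11.6 p [ 0.5482 -0.1406  0.065 ] yaw 2.216 tilt 0.0002 | turn z -0.0001 then dp [-0.0031  0.0009  0.0053] F [ 0.6 -0.2 -3.1] M [ 0.01   0.02  -0.004] w 0.0598 g 25.0
```

```bash
python3 -m crank '[{"dp":[0,0,0.003],"turn":[0,0,0],"jaw":0},{"dp":[0,0,0.003],"turn":[0,0,0],"jaw":0},{"dp":[0,0,0],"turn":[0,0,0],"jaw":0},{"dp":[0,0,0],"turn":[0,0,0],"jaw":0}]' 25; python3 -m crank '[{"dp":[0,0,0.002],"turn":[0,0,0],"jaw":0},{"dp":[0,0,0],"turn":[0,0,0],"jaw":0},{"dp":[0,0,0],"turn":[0,0,0],"jaw":0}]' 25
```

```text
time_s: 12.0
eef_pos: [0.5482, -0.1406, 0.0638]
orientation: [0.0, -0.317, 0.948, -0.0]
ft_force: [-1.6, 0.9, 2.4]
gripper_width: 0.0597
grasp_force: 25.0
time_s: 12.3
eef_pos: [0.5482, -0.1406, 0.0637]
orientation: [0.0, -0.317, 0.948, -0.0]
ft_force: [-3.4, 1.3, 7.8]
gripper_width: 0.0595
grasp_force: 25.0
```

```bash
python3 -m crank '[{"dp":[0,0,0],"turn":[0,0,0],"jaw":0.45},{"dp":[0,0,0],"turn":[0,0,0],"jaw":0.5},{"dp":[0,0,0],"turn":[0,0,0],"jaw":0.7},{"dp":[0,0,0],"turn":[0,0,0],"jaw":1},{"dp":[0,0,0],"turn":[0,0,0],"jaw":1},{"dp":[0,0,-0.05],"turn":[0,0,0],"jaw":1},{"dp":[0,0,-0.15],"turn":[0,0,0],"jaw":1},{"dp":[0,0,-0.19],"turn":[0,0,0],"jaw":1},{"dp":[0,0,-0.19],"turn":[0,0,0],"jaw":1},{"dp":[0,0,-0.14],"turn":[0,0,0],"jaw":1}]' 5; python3 - <<'E'
from h import *
go([.5284,.0949,.245],1.2)
E
```

```text
time_s: 13.3
eef_pos: [0.5487, -0.1409, 0.2475]
orientation: [0.002, -0.317, 0.948, -0.001]
ft_force: [0.9, 0.8, -0.1]
gripper_width: 0.0877
grasp_force: 0.0
t 13.3 p [ 0.5487 -0.1409  0.2475] yaw 2.216 tilt 0.0040 | turn z 0.6467 then dp [0.4172 0.8496 0.0101] F [ 0.9  0.8 -0.1] M [ 0.019 -0.152 -0.023] w 0.0877 g 0.0
```

```bash
python3 -m crank '[{"dp":[0,0,0],"turn":[0,0,0.0924],"jaw":1},{"dp":[0,0,0],"turn":[0,0,0.0924],"jaw":1},{"dp":[0,0,0],"turn":[0,0,0.0924],"jaw":1},{"dp":[0,0,0],"turn":[0,0,0.0924],"jaw":1},{"dp":[0,0,0],"turn":[0,0,0.0924],"jaw":1},{"dp":[0,0,0],"turn":[0,0,0.0924],"jaw":1},{"dp":[0,0,0],"turn":[0,0,0.0924],"jaw":1},{"dp":[0.083,0.17,0],"turn":[0,0,0],"jaw":1},{"dp":[0.083,0.17,0],"turn":[0,0,0],"jaw":1},{"dp":[0.083,0.17,0],"turn":[0,0,0],"jaw":1},{"dp":[0.083,0.17,0],"turn":[0,0,0],"jaw":1},{"dp":[0.083,0.17,0],"turn":[0,0,0],"jaw":1},{"dp":[0,0,0],"turn":[0,0,0],"jaw":1}]'; python3 - <<'E'
from h import *
from rig import robot
go([.5284,.0949,.132],1.2)
for n in("top","side"):
    c=robot.read_camera(n);np.savez(f"{n}2.npz",**c)
C=load("2");np.set_printoptions(precision=4,suppress=True)
for n in C:
    W=cloud(C[n]);d=np.linalg.norm(W[...,:2]-[.5487,-.14],axis=-1)<.058
    m=(d&(W[...,2]>.052)&(W[...,2]<.08)).astype(np.uint8);k,l,st,cc=cv2.connectedComponentsWithStats(m);i=1+st[1:,4].argmax();P=W[l==i]
    print(n,cv2.minAreaRect((P[:,:2]*1000).astype(np.float32)),np.percentile(P[:,2],[5,50,90]),st[i])
a=C["top"]["img"][150:350,250:470];b=C["side"]["img"][130:280,240:405]
cv2.imwrite("pics/crop4.png",cv2.convertScaleAbs(np.hstack([cv2.resize(a,(400,364)),cv2.resize(b,(400,364))]),alpha=1.5))
E
```

```text
time_s: 14.6
eef_pos: [0.5283, 0.0995, 0.2441]
orientation: [0.001, 0.182, 0.983, 0.001]
ft_force: [1.0, -0.9, 0.2]
gripper_width: 0.0877
grasp_force: 0.0
t 14.6 p [0.5283 0.0995 0.2441] yaw 1.204 tilt 0.0019 | turn z 0.0027 then dp [-0.0069 -0.017   0.4484] F [ 1.  -0.9  0.2] M [-0.09  -0.017  0.017] w 0.0877 g 0.0
top ((546.1934814453125, -139.38412475585938), (79.70088958740234, 60.417686462402344), 37.08885955810547) [0.0543 0.0672 0.0721] [349 224  36  39 431]
side ((569.8406372070312, -137.26025390625), (45.89668273925781, 38.219478607177734), 38.68812561035156) [0.0622 0.0672 0.07  ] [307 204  21  13 180]
```

View pics/crop4.png

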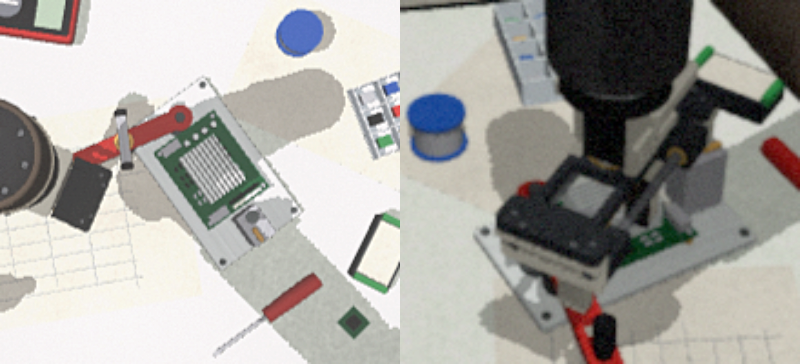

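Top panel: the heat sink sits on the lid at (213,178), fins along the board, about 2 mm off centre and within 0.01 rad. The bar is open, so next I'll grip the knob.

```bash
python3 -m crank '[{"dp":[-0.007,-0.017,0.14],"turn":[0,0,0.0027],"jaw":0.3},{"dp":[0,0,0.15],"turn":[0,0,0],"jaw":0.2},{"dp":[0,0,0.11],"turn":[0,0,0],"jaw":0},{"dp":[0,0,0.0485],"turn":[0,0,0],"jaw":0},{"dp":[0,0,0],"turn":[0,0,0],"jaw":-1},{"dp":[0,0,0],"turn":[0,0,0],"jaw":-1},{"dp":[0,0,0],"turn":[0,0,0],"jaw":-1},{"dp":[0,0,0],"turn":[0,0,0],"jaw":-1},{"dp":[0,0,0],"turn":[0,0,0],"jaw":-1},{"dp":[0,0,0],"turn":[0,0,0],"jaw":-1},{"dp":[0,0,0],"turn":[0,0,0],"jaw":-1},{"dp":[0,0,0],"turn":[0,0,0],"jaw":-1}]' 20; python3 - <<'E'
from h import *
s,p,R=pose()
H=np.array([.6164,-.0882]);yb=.645;k=p[:2]-H
a=np.pi-((np.arctan2(k[1],k[0])-yb)%(2*np.pi));print("a",a,np.hypot(*k))
go([*p[:2],.132],1.2)
N=18;A=np.linspace(a,.12,N+1);Y=np.linspace(1.2,2.15,N+1)
X=[H+.203*np.array([np.cos(np.pi-b+yb),np.sin(np.pi-b+yb)]) for b in A]
print("turn",-(Y[1]-Y[0])/(np.pi/2))
for i in range(N):
    e=X[i+1]-X[i];y=Y[i];print(np.round([e@[-np.sin(y),np.cos(y)]/.25,e@[np.cos(y),np.sin(y)]/.25],3).tolist(),end=" ")
E
```

```text
time_s: 15.9
eef_pos: [0.5291, 0.091, 0.1316]
orientation: [0.001, 0.186, 0.982, 0.001]
ft_force: [-2.4, 3.2, 6.1]
gripper_width: 0.0193
grasp_force: 20.0
a 1.7627236420264798 0.1993412419832434
t 15.9 p [0.5291 0.091  0.1316] yaw 1.196 tilt 0.0017 | turn z -0.0027 then dp [ 0.      0.     -0.0015] F [-2.4  3.2  6.1] M [ 1.051  0.727 -0.035] w 0.0193 g 20.0
turn -0.033599376874955705
[0.048, -0.057] [0.046, -0.058] [0.043, -0.06] [0.041, -0.062] [0.039, -0.063] [0.036, -0.065] [0.034, -0.066] [0.031, -0.067] [0.028, -0.068] [0.026, -0.069] [0.023, -0.07] [0.02, -0.071] [0.018, -0.072] [0.015, -0.073] [0.012, -0.073] [0.009, -0.074] [0.006, -0.074] [0.003, -0.074]
```

```bash
python3 -m crank '[{"dp":[0.048,-0.057,0],"turn":[0,0,-0.0336],"jaw":-1},{"dp":[0.046,-0.058,0],"turn":[0,0,-0.0336],"jaw":-1},{"dp":[0.043,-0.06,0],"turn":[0,0,-0.0336],"jaw":-1},{"dp":[0.041,-0.062,0],"turn":[0,0,-0.0336],"jaw":-1},{"dp":[0.039,-0.063,0],"turn":[0,0,-0.0336],"jaw":-1},{"dp":[0.036,-0.065,0],"turn":[0,0,-0.0336],"jaw":-1}]' 20; python3 -m crank '[{"dp":[0.034,-0.066,0],"turn":[0,0,-0.0336],"jaw":-1},{"dp":[0.031,-0.067,0],"turn":[0,0,-0.0336],"jaw":-1},{"dp":[0.028,-0.068,0],"turn":[0,0,-0.0336],"jaw":-1},{"dp":[0.026,-0.069,0],"turn":[0,0,-0.0336],"jaw":-1},{"dp":[0.023,-0.07,0],"turn":[0,0,-0.0336],"jaw":-1},{"dp":[0.02,-0.071,0],"turn":[0,0,-0.0336],"jaw":-1},{"dp":[0,0,0],"turn":[0,0,0],"jaw":-1}]' 20;python3 - <<'E'
from h import *
s,p,R=pose()
H=np.array([.6164,-.0882]);yb=.645;k=p[:2]-H
a=np.pi-((np.arctan2(k[1],k[0])-yb)%(2*np.pi));print("a",a,np.hypot(*k))
y0=np.arctan2(R[1,1],R[0,1]);go(p,2.15)
N=7;A=np.linspace(a,.12,N+1);Y=np.linspace(y0,2.15,N+1)
X=[p[:2]]+[H+.203*np.array([np.cos(np.pi-b+yb),np.sin(np.pi-b+yb)]) for b in A[1:]]
print("turn",-(Y[1]-Y[0])/(np.pi/2))
for i in range(N):
    e=X[i+1]-X[i];y=Y[i];print(np.round([e@[-np.sin(y),np.cos(y)]/.25,e@[np.cos(y),np.sin(y)]/.25],3).tolist(),end=" ")
E
```

```text
time_s: 16.5
eef_pos: [0.4459, 0.0181, 0.1315]
orientation: [0.001, 0.028, 1.0, 0.0]
ft_force: [-1.6, 1.9, 5.1]
gripper_width: 0.0198
grasp_force: 20.0
time_s: 17.2
eef_pos: [0.4135, -0.0878, 0.1314]
orientation: [0.0, -0.129, 0.992, -0.0]
ft_force: [-2.3, 0.9, 7.2]
gripper_width: 0.0191
grasp_force: 20.0
a 0.6468352787433331 0.20289352129849753
t 17.2 p [ 0.4135 -0.0878  0.1314] yaw 1.830 tilt 0.0008 | turn z -0.2040 then dp [ 0.  0. -0.] F [-2.3  0.9  7.2] M [0.513 0.967 0.316] w 0.0191 g 20.0
turn -0.02914283780553806
[0.014, -0.059] [0.012, -0.06] [0.01, -0.06] [0.008, -0.061] [0.006, -0.061] [0.005, -0.061] [0.003, -0.061]
```

```bash
python3 -m crank '[{"dp":[0.014,-0.059,0],"turn":[0,0,-0.029],"jaw":-1},{"dp":[0.012,-0.06,0],"turn":[0,0,-0.029],"jaw":-1},{"dp":[0.01,-0.06,0],"turn":[0,0,-0.029],"jaw":-1},{"dp":[0.008,-0.061,0],"turn":[0,0,-0.029],"jaw":-1},{"dp":[0.006,-0.061,0],"turn":[0,0,-0.029],"jaw":-1},{"dp":[0.005,-0.061,0],"turn":[0,0,-0.029],"jaw":-1},{"dp":[0.003,-0.061,0],"turn":[0,0,-0.029],"jaw":-1},{"dp":[0,0,0],"turn":[0,0,0],"jaw":-1}]' 20;python3 - <<'E'
from h import *
s,p,R=pose()
H=np.array([.6164,-.0882]);yb=.645;k=p[:2]-H
a=np.pi-((np.arctan2(k[1],k[0])-yb)%(2*np.pi));print("a",a,np.hypot(*k))
for b in(.06,.03,0,-.01):
    th=np.pi-b+yb;go([*(H+.203*np.array([np.cos(th),np.sin(th)])),.1314],2.15)
E
```

```text
time_s: 18.0
eef_pos: [0.4407, -0.1902, 0.1312]
orientation: [-0.001, -0.285, 0.959, -0.0]
ft_force: [-3.0, -0.9, 8.5]
gripper_width: 0.0194
grasp_force: 20.0
a 0.11892835374391808 0.20318726848308882
t 18.0 p [ 0.4407 -0.1902  0.1312] yaw 2.148 tilt 0.0019 | turn z -0.0010 then dp [ 0.0004 -0.0479 -0.0008] F [-3.  -0.9  8.5] M [-0.321  1.163  0.233] w 0.0194 g 20.0
t 18.0 p [ 0.4407 -0.1902  0.1312] yaw 2.148 tilt 0.0019 | turn z -0.0010 then dp [-0.0001 -0.0722 -0.0008] F [-3.  -0.9  8.5] M [-0.321  1.163  0.233] w 0.0194 g 20.0
t 18.0 p [ 0.4407 -0.1902  0.1312] yaw 2.148 tilt 0.0019 | turn z -0.0010 then dp [-0.0014 -0.0966 -0.0008] F [-3.  -0.9  8.5] M [-0.321  1.163  0.233] w 0.0194 g 20.0
t 18.0 p [ 0.4407 -0.1902  0.1312] yaw 2.148 tilt 0.0019 | turn z -0.0010 then dp [-0.0019 -0.1047 -0.0008] F [-3.  -0.9  8.5] M [-0.321  1.163  0.233] w 0.0194 g 20.0
```

```bash
for i in 1; do python3 -m crank '[{"dp":[0,-0.018,0],"turn":[0,0,0],"jaw":-1},{"dp":[0,-0.018,0],"turn":[0,0,0],"jaw":-1},{"dp":[0,-0.018,0],"turn":[0,0,0],"jaw":-1},{"dp":[0,-0.018,0],"turn":[0,0,0],"jaw":-1},{"dp":[0,0,0],"turn":[0,0,0],"jaw":-1}]' 20; done; python3 -m crank '[{"dp":[0,-0.009,0],"turn":[0,0,0],"jaw":-1},{"dp":[-0.001,-0.009,0],"turn":[0,0,0],"jaw":-1},{"dp":[0,0,0],"turn":[0,0,0],"jaw":-1}]' 20; python3 -m crank '[{"dp":[0,-0.006,0],"turn":[0,0,0],"jaw":-1},{"dp":[0,0,0],"turn":[0,0,0],"jaw":-1}]' 20;python3 - <<'E'
from h import *
s,p,R=pose()
H=np.array([.6164,-.0882]);yb=.645;k=p[:2]-H
a=np.pi-((np.arctan2(k[1],k[0])-yb)%(2*np.pi));print("a",a,np.hypot(*k))
E
```

```text
time_s: 18.5
eef_pos: [0.4501, -0.2042, 0.1312]
orientation: [-0.001, -0.284, 0.959, -0.0]
ft_force: [-2.6, -0.7, 6.9]
gripper_width: 0.0194
grasp_force: 20.0
time_s: 18.8
eef_pos: [0.4525, -0.2077, 0.1312]
orientation: [-0.001, -0.285, 0.959, -0.0]
ft_force: [-1.4, -2.8, 5.0]
gripper_width: 0.0195
grasp_force: 20.0
time_s: 19.0
eef_pos: [0.4534, -0.2089, 0.1312]
orientation: [-0.001, -0.284, 0.959, -0.0]
ft_force: [-3.3, -2.8, 4.8]
gripper_width: 0.0195
grasp_force: 20.0
a 0.007570693807479323 0.20288788928315957
```

```bash
python3 -m crank '[{"dp":[0,-0.006,0],"turn":[0,0,0],"jaw":-1},{"dp":[0,0,0],"turn":[0,0,0],"jaw":-1}]' 20;  python3 -m crank '[{"dp":[0,-0.006,0],"turn":[0,0,0],"jaw":-1},{"dp":[0,0,0],"turn":[0,0,0],"jaw":-1}]' 20; python3 -m crank '[{"dp":[0,-0.006,0],"turn":[0,0,0],"jaw":-1},{"dp":[0,0,0],"turn":[0,0,0],"jaw":-1}]' 20
```

```text
time_s: 19.2
eef_pos: [0.4544, -0.2103, 0.1312]
orientation: [-0.0, -0.285, 0.959, -0.0]
ft_force: [-2.7, -2.8, 3.9]
gripper_width: 0.0196
grasp_force: 20.0
time_s: 19.4
eef_pos: [0.4555, -0.2116, 0.1312]
orientation: [-0.0, -0.285, 0.959, -0.0]
ft_force: [-1.0, -3.7, 4.5]
gripper_width: 0.0194
grasp_force: 20.0
time_s: 19.6
eef_pos: [0.4563, -0.2127, 0.1311]
orientation: [-0.0, -0.284, 0.959, -0.0]
ft_force: [-1.8, -0.4, 6.3]
gripper_width: 0.0194
grasp_force: 20.0
```

```bash
python3 -m crank '[{"dp":[0,-0.006,0],"turn":[0,0,0],"jaw":-1},{"dp":[0,0,0],"turn":[0,0,0],"jaw":-1}]' 20;  python3 -m crank '[{"dp":[0,-0.006,0],"turn":[0,0,0],"jaw":-1},{"dp":[0,0,0],"turn":[0,0,0],"jaw":-1}]' 20; python3 -m crank '[{"dp":[0,-0.006,0],"turn":[0,0,0],"jaw":-1},{"dp":[0,0,0],"turn":[0,0,0],"jaw":-1}]' 20
```

```text
time_s: 19.8
eef_pos: [0.4564, -0.213, 0.1311]
orientation: [-0.0, -0.284, 0.959, 0.001]
ft_force: [-5.6, 6.4, 10.9]
gripper_width: 0.0196
grasp_force: 20.0
time_s: 20.0
eef_pos: [0.4564, -0.2131, 0.131]
orientation: [-0.001, -0.284, 0.959, 0.002]
ft_force: [-9.1, 15.6, 15.9]
gripper_width: 0.0197
grasp_force: 20.0
time_s: 20.2
eef_pos: [0.4563, -0.2132, 0.1308]
orientation: [-0.001, -0.284, 0.959, 0.003]
ft_force: [-12.2, 23.1, 21.3]
gripper_width: 0.0191
grasp_force: 20.0
```

The bar is hard against its stop, at knob (0.456, -0.213). I'll ease off, release, lift and look.

```bash
python3 -m crank '[{"dp":[0,0.016,0],"turn":[0,0,0],"jaw":-1},{"dp":[0,0,0],"turn":[0,0,0],"jaw":-0.3},{"dp":[0,0,0],"turn":[0,0,0],"jaw":0.1},{"dp":[0,0,0],"turn":[0,0,0],"jaw":0.1},{"dp":[0,0,-0.1],"turn":[0,0,0],"jaw":0.1},{"dp":[0,0,-0.18],"turn":[0,0,0],"jaw":0.1},{"dp":[0,0,-0.18],"turn":[0,0,0],"jaw":0.1},{"dp":[0,0,0],"turn":[0,0,0],"jaw":0.1}]'; python3 - <<'E'
from h import *
from rig import robot
go([.5487,-.14,.25],2.15)
for n in("top","side"):
    c=robot.read_camera(n);np.savez(f"{n}3.npz",**c)
C=load("3");np.set_printoptions(precision=4,suppress=True)
for n in C:
    W=cloud(C[n]);d=np.linalg.norm(W[...,:2]-[.5487,-.14],axis=-1)<.06
    m=(d&(W[...,2]>.140)&(W[...,2]<.175)).astype(np.uint8);k,l,st,cc=cv2.connectedComponentsWithStats(m)
    for i in range(1,k):
        if st[i,4]>15:P=W[l==i];print(n,cv2.minAreaRect((P[:,:2]*1000).astype(np.float32)),P.mean(0),np.percentile(P[:,2],[10,50,90]),st[i])
a=C["top"]["img"][170:320,310:475];b=C["side"]["img"][130:280,240:405]
cv2.imwrite("pics/crop5.png",cv2.convertScaleAbs(np.hstack([cv2.resize(a,(400,364)),cv2.resize(b,(400,364))]),alpha=1.5))
E
```

```text
time_s: 21.0
eef_pos: [0.4598, -0.2139, 0.2521]
orientation: [0.004, -0.285, 0.959, -0.003]
ft_force: [0.1, 0.3, -0.5]
gripper_width: 0.0481
grasp_force: 0.0
t 21.0 p [ 0.4598 -0.2139  0.2521] yaw 2.148 tilt 0.0103 | turn z -0.0012 then dp [-0.4593  0.0526  0.0082] F [ 0.1  0.3 -0.5] M [ 0.046 -0.008 -0.013] w 0.0481 g 0.0
top ((547.79248046875, -140.27252197265625), (16.132457733154297, 81.62971496582031), 20.036624908447266) [ 0.5475 -0.1414  0.1612] [0.1574 0.1611 0.1649] [354 233  33  16 198]
side ((549.7922973632812, -139.27890014648438), (15.233182907104492, 85.0535888671875), 21.464344024658203) [ 0.5487 -0.1339  0.1593] [0.1526 0.1605 0.1628] [321 169  15  28 201]
```

View pics/crop5.png

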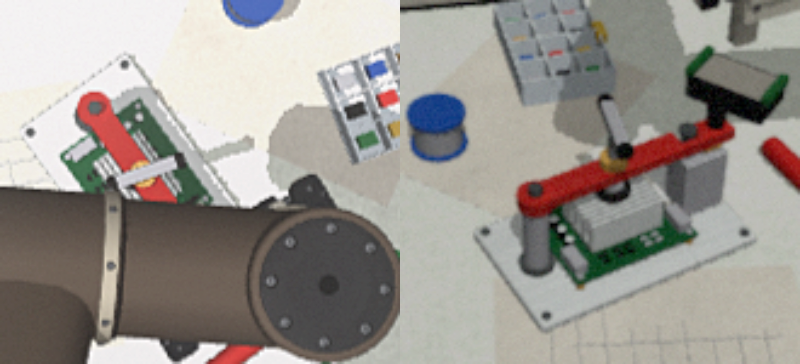

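Left panel: the bar is shut along the fixture, with the handle from (110,188) to (180,160). Right panel: the slotted end is round the stud at (687,132) and the pad is above the fins. The handle centre is (0.549, -0.140), top about 163 mm, yaw about 1.93. Next I align the tool to it.

```bash
cat >> h.py <<'E'
def lev(yaw):
    from scipy.spatial.transform import Rotation as Ro
    s,p,R=pose();y=np.array([np.cos(yaw),np.sin(yaw),0]);z=np.array([0,0,-1.]);T=np.stack([np.cross(y,z),y,z],1)
    print("turnvec",(Ro.from_matrix(R.T@T).as_rotvec()/(np.pi/2)).round(4),"q",np.round(s["joints"],2))
E
python3 -m crank '[{"dp":[0,0,0],"turn":[0,0,-0.0861],"jaw":0.1},{"dp":[0,0,0],"turn":[0,0,-0.0861],"jaw":0.1},{"dp":[0,0,0],"turn":[0,0,-0.0861],"jaw":0.1},{"dp":[0,0,0],"turn":[0,0,-0.0861],"jaw":0.1},{"dp":[0,0,0],"turn":[0,0,-0.0861],"jaw":0.1},{"dp":[0,0,0],"turn":[0,0,-0.0861],"jaw":0.1},{"dp":[0,0,0],"turn":[0,0,-0.0861],"jaw":0.1},{"dp":[0,0,0],"turn":[0,0,-0.0861],"jaw":0.1},{"dp":[0,0,0],"turn":[0,0,-0.0861],"jaw":0.1},{"dp":[0,0,0],"turn":[0,0,-0.0861],"jaw":0.1},{"dp":[0,0,0],"turn":[0,0,0],"jaw":0.1}]'; python3 - <<'E'
from h import *
go([.549,-.1398,.24],3.503);lev(3.503)
E
```

```text
time_s: 22.2
eef_pos: [0.4559, -0.2128, 0.2443]
orientation: [0.001, 0.822, -0.569, -0.001]
ft_force: [0.9, 0.1, -0.5]
gripper_width: 0.0479
grasp_force: 0.0
t 22.2 p [ 0.4559 -0.2128  0.2443] yaw -2.782 tilt 0.0027 | turn z -0.0009 then dp [-0.1414 -0.4514  0.0172] F [ 0.9  0.1 -0.5] M [-0.07   0.126 -0.025] w 0.0479 g 0.0
turnvec [ 0.0014  0.0009 -0.0009] q [-0.05  0.08 -0.36 -0.   -1.14  0.41]
```

```bash
python3 -m crank '[{"dp":[-0.0354,-0.1129,0.004],"turn":[0,0,0],"jaw":0.1},{"dp":[-0.0354,-0.1129,0],"turn":[0,0,0],"jaw":0.1},{"dp":[-0.0354,-0.1129,0],"turn":[0,0,0],"jaw":0.1},{"dp":[-0.0354,-0.1129,0],"turn":[0,0,0],"jaw":0.1},{"dp":[0,0,0],"turn":[0,0,0],"jaw":0.1},{"dp":[0,0,0],"turn":[0,0,0],"jaw":0.1}]'; python3 - <<'E'
from h import *
go([.549,-.1398,.157],3.503);lev(3.503)
E
```

```text
time_s: 22.8
eef_pos: [0.5496, -0.1397, 0.2434]
orientation: [0.001, 0.821, -0.571, -0.001]
ft_force: [-1.5, 0.8, -0.8]
gripper_width: 0.0484
grasp_force: 0.0
t 22.8 p [ 0.5496 -0.1397  0.2434] yaw -2.786 tilt 0.0025 | turn z -0.0034 then dp [-0.0005  0.0025  0.3456] F [-1.5  0.8 -0.8] M [0.01  0.151 0.018] w 0.0484 g 0.0
turnvec [ 0.0015  0.0006 -0.0034] q [ 0.1   0.19 -0.23 -0.   -1.16  0.26]
```

```bash
python3 -m crank '[{"dp":[0,0.0025,0.12],"turn":[0,0,0],"jaw":0.1},{"dp":[0,0,0.12],"turn":[0,0,0],"jaw":0},{"dp":[0,0,0.07],"turn":[0,0,0],"jaw":0},{"dp":[0,0,0.0356],"turn":[0,0,0],"jaw":0},{"dp":[0,0,0],"turn":[0,0,0],"jaw":-0.4},{"dp":[0,0,0],"turn":[0,0,0],"jaw":-0.6},{"dp":[0,0,0],"turn":[0,0,0],"jaw":-1},{"dp":[0,0,0],"turn":[0,0,0],"jaw":-1},{"dp":[0,0,0],"turn":[0,0,0],"jaw":-1},{"dp":[0,0,0],"turn":[0,0,0],"jaw":-1},{"dp":[0,0,0],"turn":[0,0,0],"jaw":-1},{"dp":[0,0,0],"turn":[0,0,0],"jaw":-1}]' 35; python3 - <<'E'
from h import *
go([.549,-.1398,.157],3.503);lev(3.503)
E
```

```text
time_s: 24.0
eef_pos: [0.5488, -0.1408, 0.1593]
orientation: [0.0, 0.822, -0.57, 0.0]
ft_force: [-4.2, -2.2, 5.1]
gripper_width: 0.0138
grasp_force: 35.0
t 24.0 p [ 0.5488 -0.1408  0.1593] yaw -2.783 tilt 0.0007 | turn z -0.0018 then dp [-0.0033 -0.002   0.0091] F [-4.2 -2.2  5.1] M [-0.585  1.604  0.105] w 0.0138 g 35.0
turnvec [ 0.0003 -0.0003 -0.0018] q [ 0.09  0.25 -0.35  0.   -0.97  0.26]
```

```bash
python3 -m crank '[{"dp":[0,0,0.001],"turn":[0,0,0.06],"jaw":-1},{"dp":[0,0,0.001],"turn":[0,0,0.06],"jaw":-1},{"dp":[0,0,0.001],"turn":[0,0,0.06],"jaw":-1},{"dp":[0,0,0],"turn":[0,0,0],"jaw":-1}]' 35; python3 -c "
from h import *
go([.549,-.1398,.157],3.503)"; python3 -m crank '[{"dp":[0,0,0.001],"turn":[0,0,0.06],"jaw":-1},{"dp":[0,0,0.0007],"turn":[0,0,0.06],"jaw":-1},{"dp":[0,0,0.0007],"turn":[0,0,0.06],"jaw":-1},{"dp":[0,0,0.0007],"turn":[0,0,0.06],"jaw":-1},{"dp":[0,0,0.0007],"turn":[0,0,0.06],"jaw":-1},{"dp":[0,0,0.0007],"turn":[0,0,0.06],"jaw":-1},{"dp":[0,0,0],"turn":[0,0,0],"jaw":-1}]' 35; python3 -c "
from h import *
go([.549,-.1398,.157],3.503)"
```

```text
time_s: 24.4
eef_pos: [0.5491, -0.1407, 0.1587]
orientation: [0.0, 0.732, -0.681, 0.0]
ft_force: [-2.9, -1.5, 6.7]
gripper_width: 0.0136
grasp_force: 35.0
t 24.4 p [ 0.5491 -0.1407  0.1587] yaw -3.069 tilt 0.0008 | turn z -0.1839 then dp [-0.0036 -0.0007  0.0069] F [-2.9 -1.5  6.7] M [-0.473  1.441 -0.031] w 0.0136 g 35.0
time_s: 25.1
eef_pos: [0.5497, -0.1407, 0.1577]
orientation: [0.0, -0.513, 0.858, -0.001]
ft_force: [-1.0, -1.5, 5.6]
gripper_width: 0.0139
grasp_force: 35.0
t 25.1 p [ 0.5497 -0.1407  0.1577] yaw 2.649 tilt 0.0016 | turn z -0.5438 then dp [-0.0044  0.0013  0.0026] F [-1.  -1.5  5.6] M [-0.795  0.706 -0.005] w 0.0139 g 35.0
```

```bash
for i in 1 2; do python3 -m crank '[{"dp":[0,0,0.0007],"turn":[0,0,0.06],"jaw":-1},{"dp":[0,0,0.0007],"turn":[0,0,0.06],"jaw":-1}]' 35 | grep -E "time|ft"; python3 -c "
from h import *
go([.549,-.1398,.157],3.503)"; done; python3 -m crank '[{"dp":[0,0,0.0007],"turn":[0,0,0.06],"jaw":-1},{"dp":[0,0,0.0007],"turn":[0,0,0.06],"jaw":-1}]' 35 | grep -E "time|ft"; python3 -c "
from h import *
go([.549,-.1398,.157],3.503)"
```

```text
time_s: 25.3
ft_force: [-0.7, -3.0, 4.2]
t 25.3 p [ 0.5498 -0.1408  0.1573] yaw 2.460 tilt 0.0018 | turn z -0.6639 then dp [-0.0049  0.0016  0.0013] F [-0.7 -3.   4.2] M [-1.001  0.488  0.182] w 0.0138 g 35.0
time_s: 25.5
ft_force: [0.2, -3.7, 4.5]
t 25.5 p [ 0.55   -0.1409  0.157 ] yaw 2.272 tilt 0.0021 | turn z -0.7840 then dp [-0.0055  0.0021 -0.0001] F [ 0.2 -3.7  4.5] M [-1.274  0.226  0.254] w 0.0134 g 35.0
time_s: 25.7
ft_force: [0.4, -4.3, 2.5]
t 25.7 p [ 0.5501 -0.141   0.1566] yaw 2.083 tilt 0.0023 | turn z -0.9040 then dp [-0.0061  0.0022 -0.0016] F [ 0.4 -4.3  2.5] M [-1.595  0.092  0.179] w 0.0136 g 35.0
```

```bash
cat > r.py <<'E'
from h import *
s,p,R=pose();print("%.2f yaw %.3f Mz %.3f tau6 %.3f"%(s["time_s"],np.arctan2(R[1,1],R[0,1]),s["moment"][2],s["joint_efforts"][5]),np.round(s["ft_force"],1),"q6 %.2f z %.4f"%(s["joints"][5],p[2]))
E
for i in 1 2 3 4 5 6; do python3 -m crank '[{"dp":[0,0,0.0005],"turn":[0,0,0.04],"jaw":-1}]' 35 >/dev/null; python3 r.py; done
```

```text
25.80 yaw 2.020 Mz 0.175 tau6 0.431 [-0.6 -4.9  3.1] q6 -1.22 z 0.1565
25.90 yaw 1.959 Mz 0.272 tau6 0.793 [-0.4 -5.4  3.1] q6 -1.28 z 0.1564
26.00 yaw 1.896 Mz 0.206 tau6 0.818 [-0.4 -5.4  4. ] q6 -1.34 z 0.1563
26.10 yaw 1.833 Mz 0.192 tau6 0.808 [ 0.7 -5.3  3.1] q6 -1.40 z 0.1562
26.20 yaw 1.770 Mz 0.227 tau6 0.798 [-0.8 -6.6  3.2] q6 -1.47 z 0.1561
26.30 yaw 1.708 Mz 0.235 tau6 0.787 [ 0.1 -5.9  3.8] q6 -1.53 z 0.1561
```

```bash
for i in 1 2 3 4 5 6 7 8; do python3 -m crank '[{"dp":[0,0,0.0005],"turn":[0,0,0.04],"jaw":-1}]' 35 >/dev/null; python3 r.py; done
```

```text
26.40 yaw 1.645 Mz 0.234 tau6 0.775 [-0.2 -6.6  4.3] q6 -1.59 z 0.1559
26.50 yaw 1.582 Mz 0.250 tau6 0.764 [ 0.5 -6.6  3.8] q6 -1.66 z 0.1558
26.60 yaw 1.519 Mz 0.291 tau6 0.753 [-0.6 -7.9  5. ] q6 -1.72 z 0.1557
26.70 yaw 1.456 Mz 0.234 tau6 0.742 [-0.6 -6.9  3. ] q6 -1.78 z 0.1557
26.80 yaw 1.393 Mz 0.267 tau6 0.732 [-0.1 -7.2  4.5] q6 -1.84 z 0.1556
26.90 yaw 1.331 Mz 0.321 tau6 0.721 [-0.6 -9.2  4.5] q6 -1.91 z 0.1555
27.00 yaw 1.268 Mz 0.302 tau6 0.710 [-1.4 -7.8  5.5] q6 -1.97 z 0.1554
27.10 yaw 1.205 Mz 0.362 tau6 0.699 [-1.  -8.5  3.8] q6 -2.03 z 0.1553
```

```bash
for i in 1 2; do python3 -m crank '[{"dp":[0,0,0.0005],"turn":[0,0,0.04],"jaw":-1}]' 35 >/dev/null; python3 r.py; done;  python3 -m crank '[{"dp":[0,0,0],"turn":[0,0,0],"jaw":-0.4},{"dp":[0,0,0],"turn":[0,0,0],"jaw":-0.2},{"dp":[0,0,0],"turn":[0,0,0],"jaw":0},{"dp":[0,0,0],"turn":[0,0,0],"jaw":0},{"dp":[0,0,-0.04],"turn":[0,0,0],"jaw":0},{"dp":[0,0,-0.12],"turn":[0,0,0],"jaw":0},{"dp":[0,0,-0.18],"turn":[0,0,0],"jaw":0},{"dp":[0,0,-0.18],"turn":[0,0,0],"jaw":0},{"dp":[0,0,0],"turn":[0,0,0],"jaw":0}]'; python3 r.py; python3 - <<'E'
from h import *
go([.35,.25,.3],1.08)
E
```

```text
27.20 yaw 1.142 Mz 0.287 tau6 0.689 [-1.2 -7.6  5.6] q6 -2.10 z 0.1552
27.30 yaw 1.079 Mz 0.344 tau6 0.678 [-1.7 -8.7  6.3] q6 -2.16 z 0.1551
time_s: 28.2
eef_pos: [0.5522, -0.1408, 0.2914]
orientation: [0.006, 0.242, 0.97, 0.001]
ft_force: [0.9, -0.8, -0.4]
gripper_width: 0.044
grasp_force: 0.0
28.20 yaw 1.082 Mz -0.057 tau6 -0.001 [ 0.9 -0.8 -0.4] q6 -2.16 z 0.2914
t 28.2 p [ 0.5522 -0.1408  0.2914] yaw 1.082 tilt 0.0116 | turn z 0.0014 then dp [ 1.4503  0.9976 -0.0342] F [ 0.9 -0.8 -0.4] M [-0.063 -0.092 -0.057] w 0.0440 g 0.0
```

```bash
python3 -m crank '[{"dp":[0.15,0.1,0],"turn":[0,0,0],"jaw":0},{"dp":[0.15,0.1,0],"turn":[0,0,0],"jaw":0},{"dp":[0.15,0.1,0],"turn":[0,0,0],"jaw":0},{"dp":[0.15,0.1,0],"turn":[0,0,0],"jaw":0},{"dp":[0.15,0.1,0],"turn":[0,0,0],"jaw":0},{"dp":[0.15,0.1,0],"turn":[0,0,0],"jaw":0},{"dp":[0,0,0],"turn":[0,0,0],"jaw":0},{"dp":[0,0,0],"turn":[0,0,0],"jaw":0}]'; python3 - <<'E'
from h import *
from rig import robot
for n in("top","side"):
    c=robot.read_camera(n);np.savez(f"{n}4.npz",**c)
C=load("4")
for n in C:
    W=cloud(C[n]);d=np.linalg.norm(W[...,:2]-[.5487,-.14],axis=-1)
    m=((d<.058)&(W[...,2]>.055)&(W[...,2]<.075));P=W[m]
    print(n,cv2.minAreaRect((P[:,:2]*1000).astype(np.float32)),m.sum())
    m=((d<.06)&(W[...,2]>.14)&(W[...,2]<.175));P=W[m]
    if m.sum()>20: print(" handle",cv2.minAreaRect((P[:,:2]*1000).astype(np.float32)),np.median(P[:,2]))
a=C["top"]["img"][170:320,310:475];b=C["side"]["img"][130:280,240:405]
cv2.imwrite("pics/crop6.png",cv2.convertScaleAbs(np.hstack([cv2.resize(a,(400,364)),cv2.resize(b,(400,364))]),alpha=1.5))
E
```

```text
time_s: 29.0
eef_pos: [0.4209, 0.0991, 0.2844]
orientation: [0.0, 0.241, 0.971, 0.001]
ft_force: [0.4, -1.1, -0.2]
gripper_width: 0.0437
grasp_force: 0.0
top ((546.1494140625, -139.5446014404297), (79.84603118896484, 60.413795471191406), 36.703712463378906) 161
 handle ((547.0396728515625, -140.48904418945312), (16.542566299438477, 80.93655395507812), 62.87030792236328) 0.15651224920067752
side ((545.17724609375, -132.8125), (80.72698974609375, 54.242576599121094), 34.27317428588867) 433
 handle ((549.1851806640625, -139.6483612060547), (19.55597686767578, 82.22795104980469), 63.16819381713867) 0.1550995870847663
```

View pics/crop6.png

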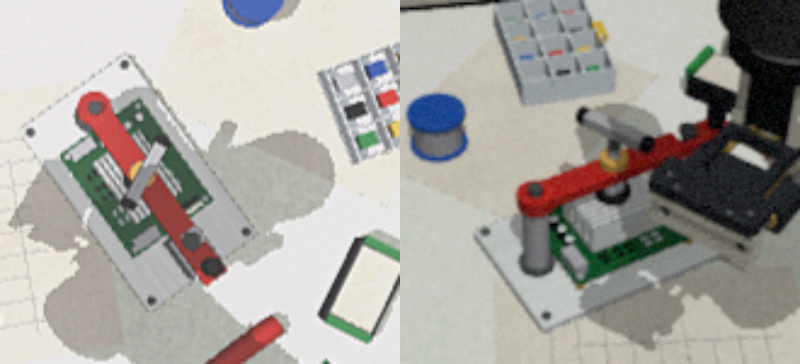

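Left panel: bar shut over the stud, heat sink centred and fins along the board, handle turned about 2.4 rad as commanded. Gripper is clear. Handing in.

```bash
python3 -c "
from rig import robot
print(robot.hand_in())"
```

```text
the job is handed in; nothing more can be done
None
```

The heat sink is clamped on the processor about 2 mm off centre, fins along the board. The bar is shut on its stop, the pad is pressing with an estimated 70 N (from about 0.13 Nm of added resistance), the gripper is clear, and the job was handed in at about 29 s with no verdict returned.

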